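# Set up the weld inspection stand: torch and flip-over loupe

### The job

Set up the blue stand for looking over the weld. Pull the orange pencil torch up out of its two spring clips and lay it centred in the yellow V-rest with its lens towards the weld plate; let go of it, then tip the loupe over by its red tab until it snaps down flat above the weld. Do not touch the loupe's glass with the gripper, and leave the other things on the table where they are.

Things in the scene. Friction and masses are not known exactly. Their poses are not given: they have to be found in the camera images.
- weld_stand: Blue inspection stand, fixed. Origin under the middle of its stage, on the table top; z up, x from stage to loupe hinge (away from the robot at yaw 0), y from stage to torch rest. Base 8 mm thick: x -68..132, y -46..46 mm, with an arm x -32..32, y 40..190 mm. On the stage lies a steel weld plate, 100 (along x) x 50 mm, top 20 mm above the table, with a bead along x.
- torch_rest (a point): Where the torch's centre belongs, midway between the yellow V blocks, 40 mm above the table and 115 mm along y from the stand's origin; stand's axes. The torch lies along y there, lens to -y. The V blocks are 14 mm thick along y, 42 mm either side of this point; their flanks rise at 45 degrees to this height, mouth 36 mm wide. The base below is 8 mm thick.
- torch_center (a point): Centre of the orange pencil torch, on its axis: a cylinder 18 mm in diameter and 150 mm long, about 90 g. Its x axis runs along the torch towards the lens end (dark steel head with glass); the tail end is black rubber. At the start the torch lies level in the clips, this point 40 mm above the table.
- torch_lens (a point): Middle of the torch's lens face, 75 mm from its centre.
- torch: The pencil torch as a whole; its origin is the same point as its centre, x towards the lens.
- clip_rail: Fixed grey clip rail, plate 44 x 150 x 5 mm (long along y); origin under its middle. Two steel spring clips, 14 mm wide along y and 28 mm across, stand 45 mm either side of the middle and open upward; their tips are 55 mm above the table. Grip the torch between them. Drawn straight up it meets 5 to 8 N, spreads the clips and comes free within some 10 mm.
- clip_seat (a point): On the axis of a torch held in the clips, midway between the clips, 40 mm above the table; y along the torch.
- loupe (a joint): Angle of the loupe flap, rad: 0 parked (leaning back 25 degrees beyond upright, away from the stage; so at the start), 0.44 upright, 2.007 level over the stage, its other stop. A bistable spring holds it at either stop. It takes about 2 N at the tab to start, ever less up to the snap point at about 0.67, and beyond that it flies over by itself.
- loupe_hinge (a point): Middle of the loupe's hinge axis, which lies along the stand's y, 85 mm along x from the stand's origin and 62 mm above the table. Two blue cheeks hold it at 24 mm either side. The parked loupe stands up to 205 mm above the table: pass well over it. Level over the stage it is 62 mm above the table.
- loupe_tab (a point): Middle of the red tab, 138 mm from the hinge axis. The tab is 26 mm wide along y, 6 mm thick and reaches from 116 to 156 mm from the hinge. Pushed from behind (the side away from the stage) towards the stage, by a fingertip 128 mm above the hinge axis, it tips over. The black lens frame, 72 mm across, reaches from 49 to 121 mm from the hinge.
- loupe_glass: The loupe's clear glass, 58 mm across and 3 mm thick, inside the black frame; its centre is 85 mm from the hinge axis. The gripper and arm must not touch it. The reading is the frame of the part that carries it, on the hinge axis.
- marker_pen: Bystander, loose: white paint marker with a red cap, 136 x 18 x 20 mm, lying; origin at the middle of its underside. Leave it alone.
- hex_nut: Bystander, loose: hex nut 28 x 24 x 13 mm; origin at the middle of its underside. Leave it alone.
- cold_chisel: Bystander, loose: steel cold chisel, 176 x 22 x 21 mm, lying; origin at the middle of its underside. Leave it alone.

How it is judged:
On the way, in this order (a step that is already met when the one before it is completed fails the run):
1. the torch is out of its clips (distance between torch_center and clip_seat above 0.05 m), for 0.1 s.
2. the torch lies in the V-rest, lens towards the weld, let go, with the loupe still parked (x of torch_center in the frame of torch_rest between -0.006 and 0.006 m and y of torch_center in the frame of torch_rest between -0.02 and 0.02 m and z of torch_center in the frame of torch_rest between -0.006 and 0.006 m and y of torch_lens in the frame of torch_rest below -0.05 m and contact force between torch and the fingers below 0.05 N and value of joint loupe below 0.3 rad), for 0.2 s.
3. the loupe has snapped down over the weld (value of joint loupe above 1.93 rad), for 0.2 s.
At the end, for the whole second after the job is handed in: The torch lies still and released in the V-rest, its axis within 6 mm of the rest's axis in height and sideways, its centre within 20 mm of the middle of the rest, its lens towards the weld plate; the loupe lies on its stop over the stage (joint above 1.93 rad) (x of torch_center in the frame of torch_rest between -0.006 and 0.006 m and y of torch_center in the frame of torch_rest between -0.02 and 0.02 m and z of torch_center in the frame of torch_rest between -0.006 and 0.006 m and y of torch_lens in the frame of torch_rest below -0.05 m and contact force between torch and the fingers below 0.05 N and linear speed of torch below 0.02 m/s and value of joint loupe above 1.93 rad); the robot touches nothing.
It fails at once if the gripper or arm touches the loupe's glass (contact force between loupe_glass and the fingers above 0.5 N or contact force between loupe_glass and the arm above 0.5 N).
It fails at once if another thing on the table is moved by more than 30 mm (distance of any of marker_pen, hex_nut, cold_chisel from where it was at the start of the episode above 0.03 m).
It also fails if it takes over 61 s, if anything falls off the work surface, if the arm or the gripper's body presses on something with over 40 N, if the wrist force passes 120 N, or if a joint passes its speed limit or range.

### The arm

A 6-joint arm with a two-finger parallel gripper is mounted at the origin on a cart in front of the work surface, level with it; the furniture and walls round the work are solid. World frame = base frame: x ahead of the robot, y to its left, z up, the work surface at z = 0. Lengths are in m, angles in rad, forces in N, time in s.
With the tool pointing down it reaches from about 0.3 to 0.875 m from the base axis. Payload 6.4 kg.
Tool frame: the origin (TCP) lies between the finger pads; the fingertips stand 8 mm ahead of it and the grasp point (between the pads) lies 11 mm behind it (ctrl.finger_overhang is the distance from the TCP to the fingertips, in m); z points along the fingers, y is the line along which they close (so a half turn about z gives the same grasp; the last joint's range is limited). The gripper opens to 85 mm and grips with 20 to 120 N. Pads are 22 mm wide; open, the fingers measure 114 mm over their backs; the gripper's body (76 mm by 85 mm) begins 54 mm behind the grasp point. The pads swing forward as they close: fully open they stand 13 mm farther back than shut.
Start: joints at [-1.422, 0.181, 1.607, -0, 1.354, -0.206], TCP at [0.2, -0.539, 0.239] pointing down, gripper open.
Joint ranges: [-2.99, 2.99], [-0.89, 2.07], [0.3, 2.58], [-1.14, 4.28], [0, 2.63], [-3.12, 3.12]. Speed limits (rad/s): [2.57, 2.57, 3.01, 3.14, 3.14, 3.14].

### API

Orientations are given as a unit quaternion [w, x, y, z].
In Python, from bench import ctrl, camera gives the robot as it stands.
- The arm moves only by the shell command python3 -m pendant 'ROWS' [OPENING]. ROWS is JSON, a list of rows, each a list of 6 numbers: the shift along the world's x, y, z normalised to -1 to 1, where 1 is 200 mm, then the turn, a rotation vector about the world's x, y, z normalised to -1 to 1, where 1 is pi/2 rad. In form: [[dx, dy, dz, rx, ry, rz], ...]. A call has exactly 10 rows; each row shifts and turns the commanded pose from where the row before left it; what a row does not reach is not made up. A row lasts 1/8 s, in which the tool goes at most 62.5 mm and 10.7 degrees, less where a joint would pass 70% of its speed; a pose out of reach is approached as far as the arm can. A call with a number of a shift or a turn outside -1 to 1 is refused whole. A call with a gripper value outside its range is refused whole. OPENING is the opening, from -1 (shut) to 1 (fully open), set as the call begins (- or left out, the last holds). The fingers move at their own pace and stop on an object; the grip force is fixed at half the most. Time passes only in rows, so rows that do not move let the fingers close, or fill a call up. It gives the time, the measured TCP pose, the force, the opening and the grip force at its end, in the units of the state.
- ctrl.get_obs(): the state, without advancing time (a new reading comes with each control period).
- camera(name): name is "scene" or "side" or "wrist"; returns a dict with "color" (420x560x3 uint8, blue, green, red), "fx", "fy", "cx", "cy" (pixels), "distortion" ([k1, k2, p1, p2, k3] as OpenCV has them; the pictures are not rectified), "xyz" and "rotation" of the camera in the world; the wrist camera has in their place "hand_eye" (4x4, takes a point from camera to tool coordinates, whose origin is the TCP and whose axes are the flange's). Camera axes: x right, y down, z forward; pixel columns grow to the right and rows downward; lengths in m; the calibration is good to about 2 mm. A picture is of the moment at which its call begins: read the wrist's pose just before it. There is no depth.
- ctrl.hand_in(): hands the job in; it is judged then, once.
The state is a dict: "time_s": time; "q": joint angles; "dq": joint speeds; "joint_efforts": joint torques, N m; "eef_pos": TCP position; "eef_rot": TCP orientation; "wrist_force": force on the tool from outside, world axes, zero at the start; "torque": the same for the moment, N m; "opening": opening from 0.0 (shut) to 1.0 (fully open); "grasp_force": force on a finger pad.
Only numpy, scipy, OpenCV 4.12 (cv2) and the standard library are available. Lean on these libraries where they do the work, as an engineer would, in place of code of your own. Each camera call takes 0.05 s, during which the arm holds its last target. There are 200 camera calls.

## Working session

There is one attempt and no reset: what is moved stays moved. The work goes in short steps, Python scripts to look and compute and a shell command to move; the robot and the scene stay as the last step left them, time stands still between calls to the robot, and variables do not carry over. Pictures are saved under pics/ and viewed, at most 10 in all, crops included, and the job is handed in when it is done.

```bash
mkdir -p pics; cat > h.py <<'E'
import numpy as np, cv2
from bench import ctrl, camera
from scipy.spatial.transform import Rotation as R
def grab(n):
    o=ctrl.get_obs(); c=camera(n)
    if n=="wrist":
        T=np.eye(4); q=o["eef_rot"]; T[:3,:3]=R.from_quat([q[1],q[2],q[3],q[0]]).as_matrix(); T[:3,3]=o["eef_pos"]
        T=T@np.array(c["hand_eye"])
        c["P"]=T[:3,3]; c["R"]=T[:3,:3]
    else:
        r=np.array(c["rotation"]); c["P"]=np.array(c["xyz"])
        c["R"]=r if r.shape==(3,3) else R.from_quat([r[1],r[2],r[3],r[0]]).as_matrix()
    c["K"]=np.array([[c["fx"],0,c["cx"]],[0,c["fy"],c["cy"]],[0,0,1.]]); c["D"]=np.array(c["distortion"],float)
    return c
def ray(c,uv):
    p=cv2.undistortPoints(np.array(uv,float).reshape(-1,1,2),c["K"],c["D"]).reshape(-1,2)
    return np.c_[p,np.ones(len(p))]@c["R"].T
def onz(c,uv,z):
    d=ray(c,uv); return c["P"]+d*((z-c["P"][2])/d[:,2])[:,None]
def cross(c1,u1,c2,u2):
    d1=ray(c1,[u1])[0];d2=ray(c2,[u2])[0]
    A=np.c_[d1,-d2]; s=np.linalg.lstsq(A,c2["P"]-c1["P"],rcond=None)[0]
    a=c1["P"]+d1*s[0];b=c2["P"]+d2*s[1]; return (a+b)/2,np.linalg.norm(a-b)
def proj(c,X):
    return cv2.projectPoints(np.array(X,float).reshape(-1,1,3),cv2.Rodrigues(c["R"].T)[0],-c["R"].T@c["P"],c["K"],c["D"])[0].reshape(-1,2)
E
python3 - <<'E'
from h import *
import pickle
cs={n:grab(n) for n in ("scene","side")}
pickle.dump(cs,open("c0.pkl","wb"))
for n,c in cs.items(): cv2.imwrite(f"pics/{n}0.png",c["color"]); print(n,c["P"],c["R"][:,2])
E
```

```text
scene [-0.1235312   0.85161613  0.80400224] [ 0.51172028 -0.67173094 -0.53564905]
side [ 0.09472023 -0.58741035  1.5371141 ] [ 0.26769066  0.37445245 -0.88776521]
```

View pics/scene0.png

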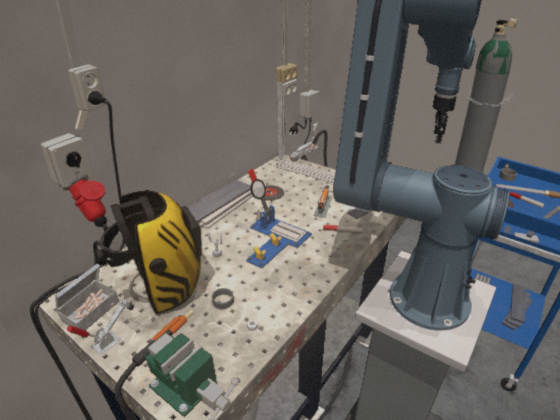

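View pics/side0.png

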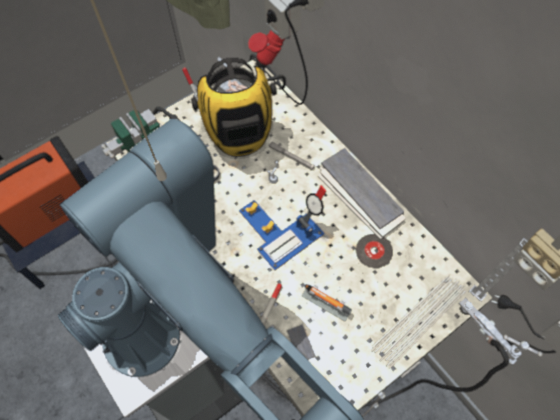

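The scene view shows the stand near (280,230), the torch at (323,200) and the loupe tab at (253,175). The side view shows the torch at (327,299), the V blocks at (251,208) and (269,227), and the tab at (321,191). Next I'll zoom in and measure.

```bash
cat > m.py <<'E'
from h import *
import pickle
cs=pickle.load(open("c0.pkl","rb"))
a=cv2.resize(cs["side"]["color"][170:330,230:360],None,fx=3.7,fy=3.7,interpolation=cv2.INTER_CUBIC)
b=cv2.resize(cs["scene"]["color"][160:270,240:350],None,fx=2.8,fy=2.8,interpolation=cv2.INTER_CUBIC)
im=np.zeros((592,800,3),np.uint8); im[:a.shape[0],:a.shape[1]]=a; im[:b.shape[0],485:485+b.shape[1]]=b[:, :315]
cv2.imwrite("pics/zoom0.png",im)
def blobs(c,lo,hi,box,amin=8):
    x0,y0,x1,y1=box
    hsv=cv2.cvtColor(c["color"],cv2.COLOR_BGR2HSV); m=cv2.inRange(hsv,lo,hi); k=np.zeros_like(m); k[y0:y1,x0:x1]=m[y0:y1,x0:x1]
    n,l,s,ce=cv2.connectedComponentsWithStats(k)
    return [(s[i][4],ce[i].round(1),s[i][:4].tolist(),l==i) for i in range(1,n) if s[i][4]>=amin]
for n,box in (("side",(230,170,365,330)),("scene",(235,160,360,270))):
    c=cs[n]
    for nm,lo,hi in (("orange",(5,140,120),(17,255,255)),("yellow",(18,140,110),(32,255,255)),("red",(0,150,90),(4,255,255)),("blue",(100,120,60),(125,255,255))):
        for s in blobs(c,lo,hi,box): print(n,nm,s[:3])
E
python3 m.py
```

```text
side orange (np.int32(106), array([329.8, 300.1]), [315, 293, 28, 14])
side yellow (np.int32(48), array([252.1, 207.9]), [247, 203, 10, 10])
side yellow (np.int32(47), array([268.1, 226.7]), [263, 222, 10, 10])
side red (np.int32(62), array([320.4, 192.3]), [316, 186, 9, 13])
side red (np.int32(51), array([276.6, 290.5]), [273, 284, 8, 13])
side blue (np.int32(10), array([248.7, 204.6]), [246, 203, 6, 4])
side blue (np.int32(1104), array([282.3, 231.3]), [241, 207, 82, 62])
side blue (np.int32(64), array([266.7, 257.1]), [259, 250, 15, 16])
scene orange (np.int32(35), array([324.7, 193.6]), [323, 189, 5, 12])
scene yellow (np.int32(53), array([274.5, 239. ]), [270, 234, 11, 11])
scene yellow (np.int32(54), array([258.9, 252.9]), [255, 248, 10, 10])
scene red (np.int32(55), array([251.9, 174.5]), [248, 169, 8, 12])
scene red (np.int32(11), array([273.3, 189.9]), [271, 189, 5, 3])
scene red (np.int32(39), array([329.9, 227.1]), [324, 226, 13, 4])
scene blue (np.int32(108), array([264.9, 226.8]), [254, 220, 24, 14])
scene blue (np.int32(34), array([303.2, 238.4]), [299, 234, 11, 10])
scene blue (np.int32(260), array([274.1, 248.8]), [261, 238, 35, 27])
scene blue (np.int32(42), array([254.7, 260.4]), [250, 255, 10, 10])
```

View pics/zoom0.png

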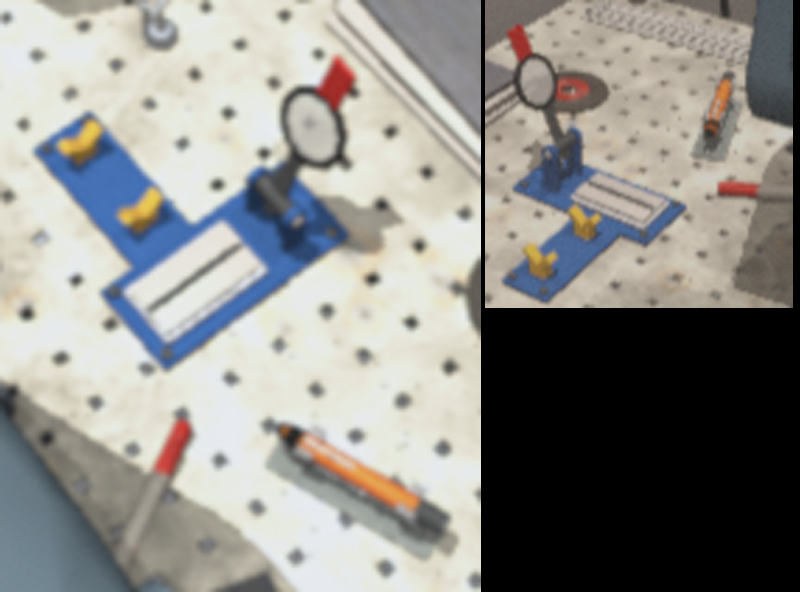

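The zoom shows the loupe parked with its tab up, and the torch running from (282,430) to (450,540) in the zoom. The broader grey end is at the lower right and may be the lens head. I'll work out positions now and confirm the head with the wrist camera.

```bash
python3 - <<'E'
from h import *
import pickle
cs=pickle.load(open("c0.pkl","rb")); A,B=cs["side"],cs["scene"]
far,e1=cross(A,[252.1,207.9],B,[258.9,252.9]); near,e2=cross(A,[268.1,226.7],B,[274.5,239.0])
print("V",far,e1,near,e2,np.linalg.norm(far-near))
tab,e=cross(A,[320.4,192.3],B,[251.9,174.5]); print("tab",tab,e)
v=onz(A,[[252.1,207.9],[268.1,226.7]],.035); print(v)
y=far-near; y[2]=0;y/=np.linalg.norm(y); x=np.array([y[1],-y[0],0]); m=(far+near)/2; o=m-.115*y; o[2]=0
print("rest",m,"yaw",np.degrees(np.arctan2(x[1],x[0])),"origin",o, "tab in stand",x@(tab-o),y@(tab-o))
z=lambda u,w:(230+u/3.7,170+w/3.7)
t=onz(A,[z(282,432),z(450,535)],.042);print("torch ends",t,np.linalg.norm(t[0]-t[1]),t.mean(0),np.degrees(np.arctan2(*(t[1]-t[0])[[1,0]])))
p=onz(A,[z(180,415),z(125,560),z(160,25)],.01);print("marker/nut",p)
print(ctrl.get_obs()["eef_rot"],np.array(camera("wrist")["hand_eye"]).round(3))
E
```

```text
V [0.49303619 0.14048753 0.02687277] 0.001978464711210158 [0.49505629 0.05655405 0.02702878] 0.0037305617855385807 0.08395792567911449
tab [ 0.63725317 -0.01314904  0.18821083] 0.0049684605166164094
[[0.48994439 0.13606484 0.035     ]
 [0.49114429 0.05226682 0.035     ]]
rest [0.49404624 0.09852079 0.02695078] yaw 1.3787228270219747 origin [ 0.49681325 -0.01644592  0.        ] tab in stand 0.1404785903777468 -8.31902651205752e-05
torch ends [[ 0.46266288 -0.17536588  0.042     ]
 [ 0.51391808 -0.31921206  0.042     ]] 0.15270500293982328 [ 0.48829048 -0.24728897  0.042     ] -70.3880256045979
marker/nut [[ 0.41390747 -0.10550685  0.01      ]
 [ 0.3079749  -0.17619144  0.01      ]
 [ 0.6194994   0.20124182  0.01      ]]
[-8.13477454e-04  9.84309728e-01  1.76447435e-01  2.75139252e-05] [[ 0.001 -0.951 -0.308  0.078]
 [ 1.     0.001  0.001 -0.001]
 [-0.    -0.308  0.951 -0.134]
 [ 0.     0.     0.     1.   ]]
```

Checks: the V spacing is 84 mm as specified, and the tab is 140 mm along x at 188 mm height, where 143 and 187 were expected. Now I'll go above the torch with the fingers across it.

```bash
python3 -m pendant '[[0.144,0.146,0,0,0,0.1],[0.144,0.146,0,0,0,0.1],[0.144,0.146,0,0,0,0.1],[0.144,0.146,0,0,0,0.1],[0.144,0.146,0,0,0,0.1],[0.144,0.146,0,0,0,0.1],[0.144,0.146,0,0,0,0.1],[0.144,0.146,0,0,0,0.1],[0.144,0.146,0,0,0,0.1],[0.144,0.146,0,0,0,0.1]]' 1
python3 -m pendant '[[0,0,0,0,0,0],[0,0,0,0,0,0],[0,0,0,0,0,0],[0,0,0,0,0,0],[0,0,0,0,0,0],[0,0,0,0,0,0],[0,0,0,0,0,0],[0,0,0,0,0,0],[0,0,0,0,0,0],[0,0,0,0,0,0]]'
python3 - <<'E'
from h import *
import pickle
c=grab("wrist"); pickle.dump(c,open("w1.pkl","wb")); cv2.imwrite("pics/w1.png",c["color"])
hsv=cv2.cvtColor(c["color"],cv2.COLOR_BGR2HSV); m=cv2.inRange(hsv,(5,140,100),(17,255,255))
m=cv2.morphologyEx(m,cv2.MORPH_CLOSE,np.ones((9,9)))
k=max(cv2.findContours(m,0,2)[0],key=cv2.contourArea); r=cv2.minAreaRect(k); print(r)
b=cv2.boxPoints(r); P=onz(c,b,.045); print(b,P)
print(ctrl.get_obs()["eef_pos"],ctrl.get_obs()["q"])
E
```

```text
time_s: 1.4
eef_pos: [0.4885, -0.246, 0.2391]
eef_rot: [-0.0, 0.569, 0.822, -0.0]
wrist_force: [0.3, -0.1, 0.5]
opening: 1.002
grasp_force: 0.0
time_s: 2.65
eef_pos: [0.4878, -0.2472, 0.2393]
eef_rot: [0.0, 0.571, 0.821, -0.0]
wrist_force: [0.7, -0.6, 0.5]
opening: 1.0
grasp_force: 0.0
((283.5, 177.0), (94.0, 15.0), 90.0)
[[276. 130.]
 [291. 130.]
 [291. 224.]
 [276. 224.]] [[ 0.46441536 -0.19045938  0.045     ]
 [ 0.47882063 -0.1851035   0.045     ]
 [ 0.51576726 -0.28079132  0.045     ]
 [ 0.49997718 -0.28664887  0.045     ]]
[ 0.48777444 -0.24716091  0.23927988] [-6.86127789e-01  1.18104216e-01  1.67817804e+00 -6.92119602e-06
  1.34534686e+00 -1.04098141e+00]
```

View pics/w1.png

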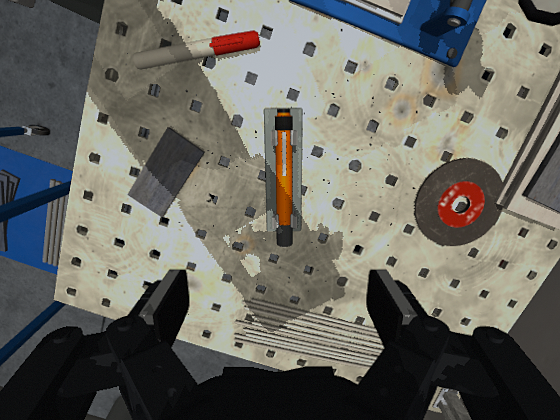

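The torch spans (284,110)–(285,245) in the wrist image and lies along the image columns. I need a closer look at its two ends.

```bash
python3 - <<'E'
from h import *
import pickle
c=pickle.load(open("w1.pkl","rb"))
im=cv2.resize(c["color"][98:256,235:335],None,fx=3.7,fy=3.7,interpolation=cv2.INTER_CUBIC)
cv2.imwrite("pics/w1z.png",im); print(onz(c,[[284,110],[285,245]],.045))
E
```

```text
[[ 0.46514503 -0.16920862  0.045     ]
 [ 0.51858347 -0.30716744  0.045     ]]
```

View pics/w1z.png

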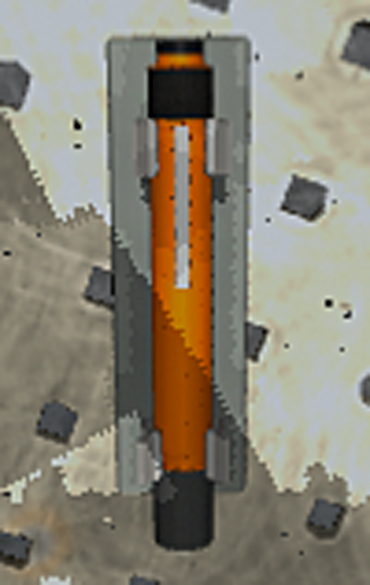

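The two ends look different, but I can't tell which is the glass. I'll tilt the wrist and look at the face of the end nearest the stand.

```bash
python3 -m pendant '[[-0.045,0.122,-0.1,-0.094,-0.034,0],[-0.045,0.122,-0.1,-0.094,-0.034,0],[-0.045,0.122,-0.1,-0.094,-0.034,0],[-0.045,0.122,-0.1,-0.094,-0.034,0],[-0.045,0.122,-0.1,-0.094,-0.034,0],[0,0,0,0,0,0],[0,0,0,0,0,0],[0,0,0,0,0,0],[0,0,0,0,0,0],[0,0,0,0,0,0]]'
python3 - <<'E'
from h import *
import pickle
c=grab("wrist"); pickle.dump(c,open("w2.pkl","wb"))
d=np.array([.36,-.93,0]); o=np.array([.491,-.242,.04])
p=proj(c,[o-.075*d,o+.075*d]); print(p)
u,v=p[0].astype(int); x0=max(u-100,0);y0=max(v-80,0)
cv2.imwrite("pics/w2z.png",cv2.resize(c["color"][y0:y0+140,x0:x0+200],None,fx=3.9,fy=3.9,interpolation=cv2.INTER_CUBIC)); print(x0,y0)
E
```

```text
time_s: 3.95
eef_pos: [0.445, -0.1415, 0.1489]
eef_rot: [0.273, 0.541, 0.768, -0.205]
wrist_force: [0.5, 0.2, -0.3]
opening: 1.0
grasp_force: 0.0
[[291.18616902 161.50917536]
 [290.5734921  246.16605062]]
191 81
```

View pics/w2z.png

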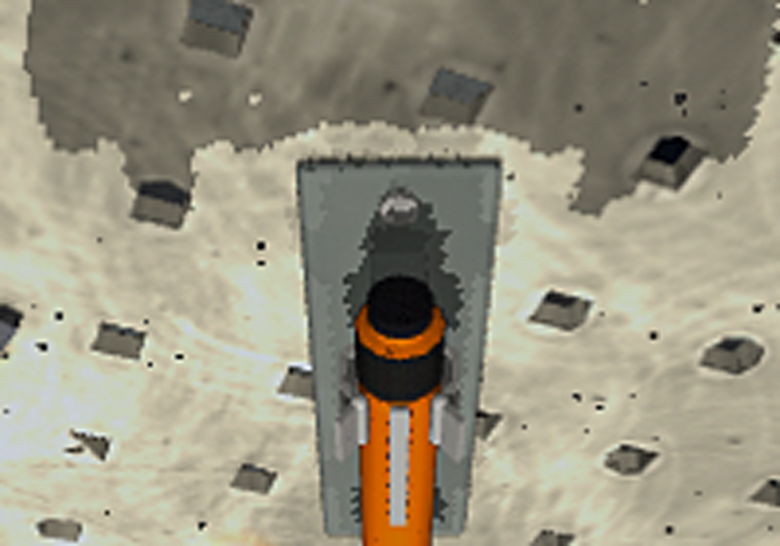

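The nearer end has a matte black face with a button and a grip ring, so it is the rubber tail. The lens is therefore at the far (-70°) end. I'll go back upright above the torch and get the exact corrections.

```bash
python3 -m pendant '[[0.029,-0.062,0,0.0522,0.019,0],[0.029,-0.062,0,0.0522,0.019,0],[0.029,-0.062,0,0.0522,0.019,0],[0.029,-0.062,0,0.0522,0.019,0],[0.029,-0.062,0,0.0522,0.019,0],[0.029,-0.062,0,0.0522,0.019,0],[0.029,-0.062,0,0.0522,0.019,0],[0.029,-0.062,0,0.0522,0.019,0],[0,0,0,0,0,0],[0,0,0,0,0,0]]'
cat >> h.py <<'E'
def turn(target_yaw):
    "rotation vector /(pi/2) to bring the tool straight down with tool x at target_yaw (deg)"
    q=ctrl.get_obs()["eef_rot"]; Rc=R.from_quat([q[1],q[2],q[3],q[0]])
    a=np.radians(target_yaw); x=np.array([np.cos(a),np.sin(a),0]); z=np.array([0,0,-1.])
    Rt=R.from_matrix(np.c_[x,np.cross(z,x),z]); return (Rt*Rc.inv()).as_rotvec()/(np.pi/2)
E
python3 - <<'E'
from h import *
import pickle
w=pickle.load(open("w1.pkl","rb")); zz=lambda u,v:(235+u/3.7,98+v/3.7)
r=onz(w,[zz(108,38),zz(250,38),zz(246,492),zz(115,492)],.005); print("rail",r,r.mean(0))
for a,b in((0,1),(1,2),(0,3)): print(np.linalg.norm(r[a]-r[b]))
t=onz(w,[zz(181,40),zz(184,548)],.04); d=t[1]-t[0];print("torch",t,t.mean(0),np.degrees(np.arctan2(d[1],d[0])))
w2=pickle.load(open("w2.pkl","rb")); zz=lambda u,v:(191+u/3.9,81+v/3.9)
print("tail face",onz(w2,[zz(400,320)],.04))
c=grab("wrist"); 
hsv=cv2.cvtColor(c["color"],cv2.COLOR_BGR2HSV); m=cv2.inRange(hsv,(5,140,90),(17,255,255)); m=cv2.morphologyEx(m,5-2,np.ones((9,9)))
k=max(cv2.findContours(m,0,2)[0],key=cv2.contourArea); vx,vy,x,y=cv2.fitLine(k,2,0,.01,.01).ravel(); 
P=onz(c,[[x-40*vx,y-40*vy],[x+40*vx,y+40*vy]],.045); dd=P[1]-P[0]; print(cv2.boundingRect(k),P,np.degrees(np.arctan2(dd[1],dd[0])))
o=ctrl.get_obs(); print(o["eef_pos"],turn(110.5))
E
```

```text
time_s: 5.25
eef_pos: [0.4906, -0.2395, 0.1478]
eef_rot: [-0.008, 0.572, 0.82, -0.009]
wrist_force: [-0.8, 0.4, -0.0]
opening: 1.001
grasp_force: 0.0
rail [[ 0.44427693 -0.17486027  0.005     ]
 [ 0.48485569 -0.15976631  0.005     ]
 [ 0.53856403 -0.29818386  0.005     ]
 [ 0.49643286 -0.31380984  0.005     ]] [ 0.49103238 -0.23665507  0.005     ]
0.04329507118502321
0.14847222956302789
0.14841570902681592
torch [[ 0.46474801 -0.16810033  0.04      ]
 [ 0.51969562 -0.31065109  0.04      ]] [ 0.49222181 -0.23937571  0.04      ] -68.92034975931381
tail face [[ 0.46638962 -0.17327671  0.04      ]]
(272, 146, 22, 125) [[ 0.47551522 -0.20383835  0.045     ]
 [ 0.50064338 -0.26575163  0.045     ]] -67.90970855297914
[ 0.49060728 -0.23910816  0.14791781] [ 0.00362482 -0.01474366  0.00261796]
```

The rail measures 43 x 148 mm (44 x 150 given), and the torch axis is at -68.7° through (0.491, -0.239). I'll descend open and then close.

```bash
python3 -m pendant '[[0,0,-0.05,0.0036,-0.0147,0.010],[0.002,0,-0.085,0,0,0],[0,0,-0.085,0,0,0],[0,0,-0.085,0,0,0],[0,0,-0.085,0,0,0],[0,0,-0.085,0,0,0],[0,0,-0.07,0,0,0],[0,0,-0.05,0,0,0],[0,0,0,0,0,0],[0,0,0,0,0,0]]'
python3 -m pendant '[[0,0,0,0,0,0],[0,0,0,0,0,0],[0,0,0,0,0,0],[0,0,0,0,0,0],[0,0,0,0,0,0],[0,0,0,0,0,0],[0,0,0,0,0,0],[0,0,0,0,0,0],[0,0,0,0,0,0],[0,0,0,0,0,0]]' -1
```

```text
time_s: 6.55
eef_pos: [0.492, -0.2404, 0.0298]
eef_rot: [0.001, 0.565, 0.825, 0.0]
wrist_force: [0.2, -0.3, 1.1]
opening: 1.002
grasp_force: 0.0
time_s: 7.8
eef_pos: [0.4916, -0.2401, 0.0296]
eef_rot: [0.0, 0.565, 0.825, 0.0]
wrist_force: [-2.1, 1.8, 4.9]
opening: 0.192
grasp_force: 58.5
```

```bash
python3 -m pendant '[[0,0,0.03,0,0,0],[0,0,0.03,0,0,0],[0,0,0.04,0,0,0],[0,0,0.06,0,0,0],[0,0,0.12,0,0,0],[0,0,0.12,0,0,0],[0,0,0.12,0,0,0],[0,0,0.12,0,0,0],[0,0,0.12,0,0,0],[0,0,0,0,0,0]]'
python3 - <<'E'
from h import *
o=ctrl.get_obs(); print(o["eef_pos"],turn(92.7),o["wrist_force"])
E
```

```text
time_s: 9.05
eef_pos: [0.4928, -0.2412, 0.1842]
eef_rot: [0.003, 0.565, 0.825, -0.0]
wrist_force: [-0.2, 0.2, -1.2]
opening: 0.189
grasp_force: 59.3
[ 0.49276621 -0.24116421  0.1842105 ] [ 0.00276766  0.00259161 -0.20483717] [-0.18717777  0.20563872 -1.24105556]
```

```bash
python3 -m pendant '[[0,0.117,0.037,0.0003,0.0003,-0.0244],[0,0.117,0.037,0.0003,0.0003,-0.0244],[0,0.117,0.037,0.0003,0.0003,-0.0244],[0,0.117,0.037,0.0003,0.0003,-0.0244],[0,0.117,0.037,0.0003,0.0003,-0.0244],[0,0.117,0.037,0.0003,0.0003,-0.0244],[0,0.117,0.037,0.0003,0.0003,-0.0244],[0,0.117,0.037,0.0003,0.0003,-0.0244],[0,0.117,0.037,0.0003,0.0003,-0.0244],[0,0,0,0,0,0]]'
python3 - <<'E'
from h import *
import pickle
c=grab("wrist"); pickle.dump(c,open("w3.pkl","wb")); cv2.imwrite("pics/w3.png",c["color"])
hsv=cv2.cvtColor(c["color"],cv2.COLOR_BGR2HSV); m=cv2.inRange(hsv,(18,140,90),(32,255,255))
n,l,s,ce=cv2.connectedComponentsWithStats(m)
for i in range(1,n):
    if s[i][4]>40: print(s[i],ce[i],onz(c,[ce[i]],.03))
print(ctrl.get_obs()["eef_pos"],c["P"],turn(91.4))
E
```

```text
time_s: 10.3
eef_pos: [0.4913, -0.0284, 0.2476]
eef_rot: [-0.003, 0.698, 0.716, 0.001]
wrist_force: [-0.8, 0.0, -0.5]
opening: 0.189
grasp_force: 59.3
[264  10  41  19 623] [284.02247191  18.72552167] [[0.4917141  0.14225612 0.03      ]]
[265 100  38  13 493] [283.52941176 106.0020284 ] [[0.49391718 0.05760815 0.03      ]]
[270 130  14   7  75] [276.61333333 133.21333333] [[0.48723004 0.02875029 0.03      ]]
[ 0.49123357 -0.02916883  0.24731481] [0.48838517 0.05087758 0.38216716] [-0.00277884 -0.00229766 -0.00098588]
```

View pics/w3.png

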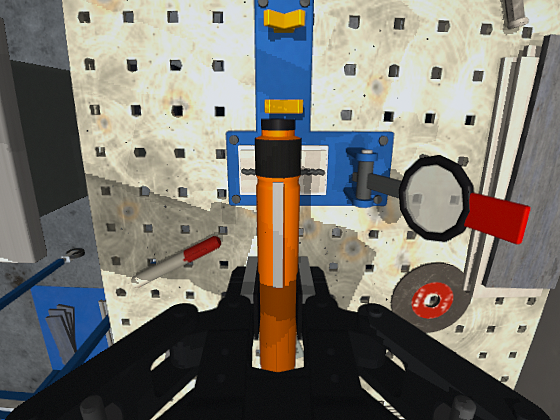

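The wrist view shows the V blocks at (284,19) and (284,106), and the torch in the hand with its tail button at (279,120). The loupe is still parked. Next I need the torch's position in the hand.

```bash
python3 - <<'E'
from h import *
import pickle
c=pickle.load(open("w3.pkl","rb")); p=onz(c,[[278.5,119],[278.5,150],[281.5,370]],.258); print(p)
d=p[2]-p[1]; print(np.degrees(np.arctan2(d[1],d[0])),"centre along", p[0]+.075*d/np.linalg.norm(d), ctrl.get_obs()["eef_pos"], d/np.linalg.norm(d))
E
```

```text
[[ 0.48856142  0.04842774  0.258     ]
 [ 0.48889051  0.03663322  0.258     ]
 [ 0.49349228 -0.07315208  0.258     ]]
-87.59979031117274 centre along [ 0.49170237 -0.02650646  0.258     ] [ 0.49123357 -0.02916883  0.24731481] [ 0.04187931 -0.99912268  0.        ]
```

```bash
python3 -m pendant '[[0.0015,0.105,-0.04,-0.0028,-0.0023,-0.01],[0.0015,0.105,-0.04,0,0,0],[0.0015,0.105,-0.04,0,0,0],[0.0015,0.105,-0.04,0,0,0],[0.0015,0.105,-0.04,0,0,0],[0,0.105,-0.04,0,0,0],[0,0,-0.13,0,0,0],[0,0,-0.13,0,0,0],[0,0,-0.13,0,0,0],[0,0,0,0,0,0]]'
python3 - <<'E'
from h import *
print(ctrl.get_obs()["eef_pos"],turn(90.5))
E
```

```text
time_s: 11.6
eef_pos: [0.491, 0.0957, 0.1193]
eef_rot: [-0.002, 0.704, 0.71, -0.002]
wrist_force: [-0.2, 0.0, 0.0]
opening: 0.188
grasp_force: 59.3
[0.49096624 0.09571621 0.11929664] [-9.09682167e-05 -3.27969835e-03  6.08562592e-04]
```

```bash
python3 -m pendant '[[0.009,0.004,-0.08,0,-0.0033,0.0006],[0,0,-0.08,0,0,0],[0,0,-0.08,0,0,0],[0,0,-0.08,0,0,0],[0,0,-0.06,0,0,0],[0,0,-0.04,0,0,0],[0,0,-0.02,0,0,0],[0,0,0,0,0,0],[0,0,0,0,0,0],[0,0,0,0,0,0]]'
```

```text
time_s: 12.85
eef_pos: [0.4952, 0.0974, 0.0344]
eef_rot: [0.002, 0.704, 0.71, 0.002]
wrist_force: [0.3, 0.3, -0.5]
opening: 0.185
grasp_force: 59.3
```

```bash
python3 -m pendant '[[-0.008,0,-0.008,0,0,0],[0,0,-0.008,0,0,0],[0,0,0,0,0,0],[0,0,0,0,0,0],[0,0,0,0,0,0],[0,0,0,0,0,0],[0,0,0,0,0,0],[0,0,0,0,0,0],[0,0,0,0,0,0],[0,0,0,0,0,0]]'
```

```text
time_s: 14.1
eef_pos: [0.4933, 0.0973, 0.0307]
eef_rot: [0.002, 0.704, 0.71, 0.002]
wrist_force: [-0.2, 0.4, -1.1]
opening: 0.187
grasp_force: 59.3
```

```bash
python3 -m pendant '[[0,0,-0.006,0,0,0],[0,0,0,0,0,0],[0,0,0,0,0,0],[0,0,0,0,0,0],[0,0,0,0,0,0],[0,0,0,0,0,0],[0,0,0,0,0,0],[0,0,0,0,0,0],[0,0,0,0,0,0],[0,0,0,0,0,0]]'
python3 -m pendant '[[0,0,0,0,0,0],[0,0,0,0,0,0],[0,0,0,0,0,0],[0,0,0,0,0,0],[0,0,0,0,0,0],[0,0,0,0,0,0],[0,0,0,0,0,0],[0,0,0,0,0,0],[0,0,0,0,0,0],[0,0,0,0,0,0]]' 0.2
```

```text
time_s: 15.35
eef_pos: [0.4935, 0.0973, 0.0297]
eef_rot: [0.002, 0.704, 0.71, 0.002]
wrist_force: [2.7, 0.1, 2.6]
opening: 0.186
grasp_force: 59.6
time_s: 16.6
eef_pos: [0.4933, 0.0973, 0.0295]
eef_rot: [0.002, 0.704, 0.71, 0.002]
wrist_force: [-0.4, 0.9, -0.0]
opening: 0.599
grasp_force: 0.0
```

```bash
python3 -m pendant '[[0,0,0.05,0,0,0],[0,0,0.1,0,0,0],[0,0,0.15,0,0,0],[0,0,0.2,0,0,0],[0,0,0.2,0,0,0],[0,0,0.2,0,0,0],[0,0,0.2,0,0,0],[0,0,0.2,0,0,0],[0,0,0,0,0,0],[0,0,0,0,0,0]]'
python3 - <<'E'
from h import *
import pickle
c=grab("wrist"); pickle.dump(c,open("w4.pkl","wb")); cv2.imwrite("pics/w4.png",c["color"])
hsv=cv2.cvtColor(c["color"],cv2.COLOR_BGR2HSV)
for nm,lo,hi,z in (("or",(5,140,90),(17,255,255),.045),("ye",(18,140,90),(32,255,255),.035),("red",(0,150,80),(4,255,255),.187)):
    n,l,s,ce=cv2.connectedComponentsWithStats(cv2.inRange(hsv,lo,hi))
    for i in range(1,n):
        if s[i][4]>60: print(nm,s[i],ce[i],onz(c,[ce[i]],z))
print(ctrl.get_obs()["eef_pos"],c["P"])
E
```

```text
time_s: 17.85
eef_pos: [0.4929, 0.0974, 0.2894]
eef_rot: [0.002, 0.704, 0.71, 0.002]
wrist_force: [-0.9, -0.3, -0.0]
opening: 0.602
grasp_force: 0.0
or [269 132  16  84 826] [276.72397094 172.84503632] [[0.49235122 0.10426255 0.045     ]]
ye [284 135   9  13 100] [287.95 141.09] [[0.50579307 0.14183934 0.035     ]]
ye [260 136  10  12 109] [264.35779817 141.66055046] [[0.47691202 0.14088577 0.035     ]]
ye [275 172   5  43 147] [276.60544218 191.39455782] [[0.49248056 0.07823284 0.035     ]]
ye [262 197  10  17 104] [266.39423077 206.70192308] [[0.47935263 0.05756468 0.035     ]]
ye [284 201   9  12  92] [288.31521739 206.70652174] [[0.5079427  0.05778482 0.035     ]]
[0.49254855 0.09736988 0.28867709] [0.4900876  0.17725315 0.42360749]
```

View pics/w4.png

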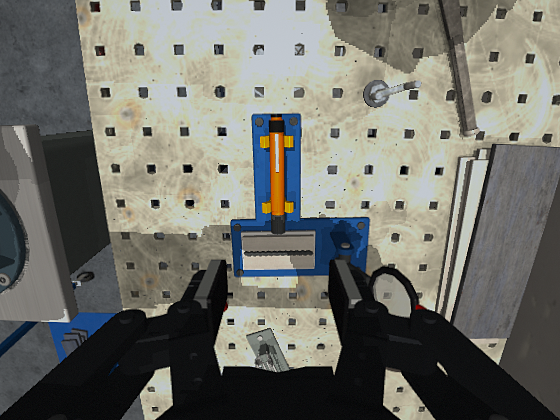

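The torch lies in both V blocks with its lens end (278,235) towards the plate, and its middle matches the middle of the blocks. The rest comes out at (0.4925, 0.0995) with the yaw at 1.5°. Now I'll shut the gripper and go high behind the loupe tab.

```bash
python3 -m pendant '[[0,0,0.1,0,0,0],[0.1,-0.05,0.1,0,0,0],[0.144,-0.082,0,0,0,0],[0.144,-0.082,0,0,0,0],[0.144,-0.082,0,0,0,0],[0.144,-0.082,0,0,0,0],[0.144,-0.082,0,0,0,0],[0.144,-0.082,0,0,0,0],[0,0,0,0,0,0],[0,0,0,0,0,0]]' -1
python3 - <<'E'
from h import *
import pickle
c=pickle.load(open("w4.pkl","rb")); p=onz(c,[[277,115],[278,235]],.042);print("torch ends",p,p.mean(0))
print(ctrl.get_obs()["eef_pos"],turn(91.5))
E
```

```text
time_s: 19.15
eef_pos: [0.6852, -0.0107, 0.3279]
eef_rot: [0.001, 0.704, 0.71, 0.001]
wrist_force: [-0.5, 0.4, -0.5]
opening: -0.0
grasp_force: 0.0
torch ends [[0.49205788 0.1725544  0.042     ]
 [0.4948148  0.02077194 0.042     ]] [0.49343634 0.09666317 0.042     ]
[ 0.68521194 -0.01068913  0.32794198] [-0.00065943  0.00190946  0.01082655]
```

```bash
python3 -m pendant '[[0.025,0,-0.09,0,0.0019,0.01],[0,0,-0.1,0,0,0],[0,0,-0.1,0,0,0],[0,0,-0.1,0,0,0],[0,0,-0.1,0,0,0],[0,0,-0.1,0,0,0],[0,0,-0.06,0,0,0],[0,0,0,0,0,0],[0,0,0,0,0,0],[0,0,0,0,0,0]]'
python3 - <<'E'
from h import *
o=ctrl.get_obs();print(o["eef_pos"],o["wrist_force"])
c=grab("side"); im=cv2.resize(c["color"][150:260,240:390],None,fx=3.8,fy=3.8,interpolation=cv2.INTER_CUBIC)
d=grab("scene"); i2=cv2.resize(d["color"][130:260,210:310],None,fx=2.2,fy=3.2,interpolation=cv2.INTER_CUBIC)
out=np.zeros((420,800,3),np.uint8); out[:im.shape[0],:im.shape[1]]=im; out[:416,575:795]=i2
cv2.imwrite("pics/push0.png",out)
E
```

```text
time_s: 20.4
eef_pos: [0.6917, -0.0112, 0.2008]
eef_rot: [0.002, 0.698, 0.716, 0.002]
wrist_force: [0.1, -0.2, 0.2]
opening: -0.002
grasp_force: 0.0
[ 0.69170289 -0.01115435  0.20079435] [ 0.06684948 -0.19064771  0.2205349 ]
```

View pics/push0.png

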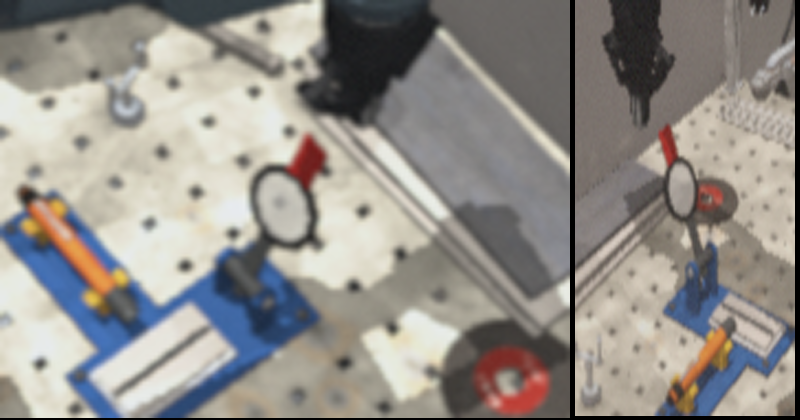

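```bash
python3 - <<'E'
from h import *
import pickle
cs=pickle.load(open("c0.pkl","rb"))
X=[[.692,-.011,.193],[.4955+.151,-.012,.203],[.4955+.1340,-.012,.167]]
p=proj(cs["scene"],X); print("scene zoom",np.c_[575+(p[:,0]-210)*2.2,(p[:,1]-130)*3.2])
p=proj(cs["side"],X); print("side zoom",(p-[240,150])*3.8)
E
```

```text
scene zoom [[640.24150136 126.31363832]
 [662.92897888 128.97669721]
 [672.74235142 163.98787042]]
side zoom [[361.76383802 114.90101449]
 [316.54104204 140.27378426]
 [296.66011315 176.04484373]]
```

Both projections match the picture, with the fingertip 45 mm behind the tab and in line with it. Now the push.

```bash
python3 -m pendant '[[-0.06,0,-0.01,0,0,0],[-0.06,0,0,0,0,0],[-0.05,0,0,0,0,0],[-0.05,-0.001,0,0,0,0],[-0.05,-0.001,0,0,0,0],[-0.05,-0.001,0,0,0,0],[-0.05,-0.001,0,0,0,0],[-0.05,-0.001,0,0,0,0],[-0.05,-0.001,0,0,0,0],[-0.05,-0.001,0,0,0,0]]'
```

```text
time_s: 21.75
eef_pos: [0.5864, -0.0125, 0.1975]
eef_rot: [0.001, 0.698, 0.716, 0.001]
wrist_force: [0.0, 0.6, 0.8]
opening: 0.004
grasp_force: 0.0
```

```bash
python3 -m pendant '[[-0.05,0,0,0,0,0],[-0.05,0,0,0,0,0],[-0.05,0,0,0,0,0],[-0.05,0,0,0,0,0],[-0.04,0,0,0,0,0],[0,0,0,0,0,0],[0,0,0,0,0,0],[0,0,0,0,0,0],[0,0,0,0,0,0],[0,0,0,0,0,0]]'
python3 - <<'E'
from h import *
c=grab("side"); im=cv2.resize(c["color"][150:260,230:380],None,fx=3.8,fy=3.8,interpolation=cv2.INTER_CUBIC)
d=grab("scene"); i2=cv2.resize(d["color"][130:270,230:330],None,fx=2.2,fy=3,interpolation=cv2.INTER_CUBIC)
out=np.zeros((420,800,3),np.uint8); out[:im.shape[0],:im.shape[1]]=im; out[:420,575:795]=i2
cv2.imwrite("pics/push1.png",out)
E
```

```text
time_s: 23.0
eef_pos: [0.5391, -0.0124, 0.1975]
eef_rot: [0.001, 0.698, 0.716, 0.001]
wrist_force: [0.4, 0.7, 0.3]
opening: 0.002
grasp_force: 0.0
```

View pics/push1.png

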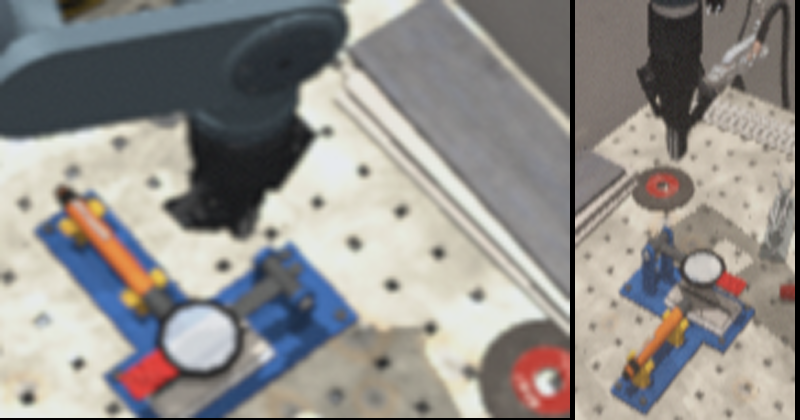

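The loupe lies flat over the weld with its tab at (145,375), the torch is still in the V-rest, and the gripper is clear. I'll retreat upward and hand in.

```bash
python3 -m pendant '[[0,0,0.1,0,0,0],[0,0,0.1,0,0,0],[0,0,0.1,0,0,0],[0,0,0.1,0,0,0],[0,0,0.1,0,0,0],[0,0,0,0,0,0],[0,0,0,0,0,0],[0,0,0,0,0,0],[0,0,0,0,0,0],[0,0,0,0,0,0]]'
python3 -c "
from bench import ctrl
print(ctrl.hand_in())"
```

```text
time_s: 24.35
eef_pos: [0.5389, -0.0125, 0.2971]
eef_rot: [0.001, 0.698, 0.716, 0.001]
wrist_force: [0.4, -1.0, 0.7]
opening: -0.0
grasp_force: 0.0
the job is handed in; nothing more can be done
None
```

The torch lies released in the V-rest with its lens end towards the weld plate, and the loupe is snapped down flat over the weld. The job is handed in at about 24 s, with no verdict returned; I took the lens end to be the one opposite the rubber tail, without seeing the glass.

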